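Put away the coffee service

ROBOT

A 7-joint arm with a two-finger parallel gripper is mounted at the origin on the work surface. World frame = base frame: x ahead of the robot, y to its left, z up, the work surface at z = 0. Lengths are in m, angles in rad, forces in N, time in s.
With the tool pointing down it reaches from about 0.35 to 0.9 m from the base axis. Payload 8.1 kg.
Tool frame: the origin (TCP) lies where the fingers leave the gripper's body, on its centre line; the fingertips stand 66 mm ahead of it and the grasp point (between the pads) lies 47 mm ahead of it (arm.tip_reach is the distance from the TCP to the fingertips, in m); z points along the fingers, y is the direction in which the jaws open and shut (so a half turn about z gives the same grasp; the last joint's range is limited). The gripper opens to 92 mm and grips with 3 to 60 N. Pads are 19 mm wide; open, the fingers measure 130 mm over their backs; the gripper's body (75 mm by 190 mm) begins 47 mm behind the grasp point.
Start: joints at [1.174, 0.434, 0.025, 1.573, -0.012, 1.134, -0.075], TCP at [0.181, -0.598, 0.292] pointing down, gripper open.
Joint ranges: [-2.62, 2.62], [-0.44, 2.09], [-1.27, 1.32], [0.08, 2.57], [-1.32, 4.46], [0.12, 2], [-2.74, 2.74]. Speed limits (rad/s): [2.22, 2.22, 3.01, 3.01, 3.14, 3.14, 3.14].

INTERFACE

Orientations are given as a rotation vector (axis times angle).
In Python, from cell import arm gives the robot as it stands.
- The arm moves only by the tool carry_out, never from a script. Its argument "plan" is a list of rows, each a list of 5 numbers: the shift along the world's x, y, z in cm, then the turn about the world's z in rad, then the finger opening in cm, from 0 to 9.18. In form: [[tx, ty, tz, spin, fingers], ...]. A call has 1 to 20 rows; each row is the pose to reach, as a shift and turn from the pose measured when the call began; what a row does not reach only later rows make up. A row lasts 1/10 s, in which the tool goes at most 50 mm and 8.59 degrees, less where a joint would pass 70% of its speed; a pose out of reach is approached as far as the arm can. A call with a gripper value outside its range is refused whole. The fingers move at their own pace and stop on an object; "squeeze" is the grip in N (left out, the last holds). Time passes only in rows, so rows that repeat a pose let the fingers close. It gives the time, the measured TCP pose, the force and the opening at its end, in the units of the state.
- arm.observe(): the state, without advancing time (a new reading comes with each control period).
- arm.get_image(name): name is "side" or "top" or "wrist"; returns (picture, depth): 400x640x3 uint8, red, green, blue; 400x640 float32, m along the optical axis (not along the pixel's ray), 0 where there is no reading.
- arm.get_calibration(name): a dict with "intrinsics" (3x3 intrinsics, pixels), "rvec" (rotation vector, rad) and "tvec" (3), from world to camera coordinates, as OpenCV has them; the wrist camera has in their place "tool_from_camera" (4x4, takes a point from camera to tool coordinates, whose origin is the TCP and whose axes are the flange's). Camera axes: x right, y down, z forward; pixel columns grow to the right and rows downward; lengths in m; the calibration is good to about 2 mm. The wrist camera is an equidistant fisheye: a pixel r from the principal point sees the ray r / f radians off the axis. A picture is of the moment at which its call begins: read the wrist's pose just before it. get_calibration takes no time and is no camera call.
- arm.sign_off(): hands the job in, once; it reports no verdict.
The state is a dict: "clock": time; "joints": joint angles; "dq": joint speeds; "joint_efforts": joint torques, N m; "position": TCP position; "ee_rot": TCP orientation; "force": force on the tool from outside, world axes, zero at the start; "ft_torque": the same for the moment, N m; "width": opening from 0.0 (shut) to 1.0 (fully open).
Only numpy, scipy, OpenCV 4.12 (cv2) and the standard library are available. Lean on these libraries where they do the work, as an engineer would, in place of code of your own. Each camera call takes 0.05 s, during which the arm holds its last target. There are 200 camera calls.

TASK

Put the coffee service away: stand every cup upright on the wooden tray while the tray is still outside its dock, then slide the loaded tray fully home into the dock, under its side lips and against the back stop. Press the lid of the chrome sugar bowl down until it snaps shut, and hang the serving board by its two holes on the two pins of the stand, well onto both pins; do not push the frosted dispenser out of its place.

Things in the scene. Friction and masses are not known exactly. Their poses are not given: they have to be found in the camera images.
- cup1: small white porcelain cup without handle, 52 mm across (40 mm at the foot, straight-sided from 18 mm up), 55 mm high, wall 4 mm, 90 g, loose, open at the top; some starts have only three of the four cups (the missing one reads None); origin: centre of its underside, z up
- cup2: small white porcelain cup without handle, 52 mm across (40 mm at the foot, straight-sided from 18 mm up), 55 mm high, wall 4 mm, 90 g, loose, open at the top; some starts have only three of the four cups (the missing one reads None); origin: centre of its underside, z up
- cup3: small white porcelain cup without handle, 52 mm across (40 mm at the foot, straight-sided from 18 mm up), 55 mm high, wall 4 mm, 90 g, loose, open at the top; some starts have only three of the four cups (the missing one reads None); origin: centre of its underside, z up
- cup4: small white porcelain cup without handle, 52 mm across (40 mm at the foot, straight-sided from 18 mm up), 55 mm high, wall 4 mm, 90 g, loose, open at the top; some starts have only three of the four cups (the missing one reads None); origin: centre of its underside, z up
- tray: loose light wooden tray, 130 (its x) by 210 mm (its y), floor 5 mm thick, rim 18 mm high and 5 mm wide, 0.4 kg; x points away from the robot, to the dock. Four cups fit upright, e.g. at x = +-31, y = +-48 mm. Starts about 165 mm short of home, a little aside and askew. Origin: centre of its underside, on the table
- tray_bar (a point): middle of the tray's dark bar handle on the robot's side, at tray x = -96 mm, 35 mm high; the bar is parallel to the rim: 12 mm thick in x, 90 mm long in y, from 28 to 42 mm high, 25 mm free between bar and rim; axes as the tray
- block: dark wooden block fixed to the table, 70 by 110 mm, 45 mm high, with a slot along its y, 16 mm wide, 35 mm deep, in which the board stands at the start. Origin: centre of its underside
- dock: tray dock fixed to the table: two wooden rails 36 mm high, 130 mm long, 218 mm apart inside, with lips reaching 11 mm inwards from 28 mm up; back stop at x = +66 mm; mouth towards the robot, flared, flares reach x = -92 mm; no floor (the tray slides over the table along the dock's +x), open top. Origin: on the table, where the tray's origin comes when fully home
- board: loose plywood serving board, 12 mm thick (its x), 160 mm wide (y), 140 mm high (z), 0.2 kg, with two square through holes of 18 mm at y = +-50 mm, centred 105 mm above its lower edge; both faces alike. Starts upright in the block's slot; its top edge can be pinched between the holes. Origin: middle of its lower edge
- board_mid (a point): point of the board midway between its two hole centres (in the middle of its thickness); axes as the board
- stand: dark wooden stand fixed to the table: two posts 22 mm wide, 20 mm thick, 198 mm high, 100 mm apart centre to centre (78 mm free between them), each with a steel pin on its front face; foot plate 14 mm high, 170 mm wide. Origin: on the table, below the middle of the posts' front faces; the pins point to its -x
- stand_mid (a point): point midway between the two pin roots, in the plane of the posts' front faces, 180 mm above the table; the pins, 9 mm thick, are at y = +-50 mm and jut out 53 mm to -x (plus a round end of 4.5 mm), their tips 6 mm higher than their roots; axes as the stand
- sugar_bowl: chrome sugar bowl fixed to the table, 118 mm across, 74 mm high, round; its hinge is on its +x side. Origin: centre of its underside
- sugar_lid (a joint): angle of the bowl's round hinged lid, rad: 0 shut, 0.7 fully open; starts half open at about 0.42, where a spring holds it. It reaches 125 mm from the hinge (tab to 138 mm); shut, its top is 82 mm above the table. Detent: let go early it springs back up; pressed past about 0.1 rad it snaps to 0 and stays; takes 6 to 10 N straight down, 90 mm from the hinge
- lid_hinge (a point): middle of the lid's hinge axis, 64 mm from the bowl's centre towards the bowl's +x, 76 mm up; the hinge axis is the bowl's y
- dispenser: push dispenser of frosted plastic, 72 mm wide, 153 mm high; loose, not to be disturbed. Origin: centre of its underside

How it is judged:
By the outcome, as a careful person would: the job done as asked, in the order asked, and still so for the second after the job is handed in, with the robot touching nothing.
Of cup1, cup2, cup3, cup4 only 3 to 4 are there at a start; the rules pass over those that are not, and their reading is None.
At some moment in a run one of cup1, cup2, cup3, cup4 may be knocked a few centimetres aside while the robot is not near it.
It also fails if it takes over 208 s, if anything falls off the work surface, if the arm or the gripper's body presses on something with over 40 N, if the wrist force passes 120 N, or if a joint passes its speed limit or range.

## Working session

There is one attempt and no reset: what is moved stays moved. The work goes in short steps, Python scripts to look and compute and a tool call to move; the robot and the scene stay as the last step left them, time stands still between calls to the robot, and variables do not carry over. Pictures are saved under pics/ and viewed, about 12 in all and at most 16, crops included, and the job is handed in when it is done.

Besides the shell and the picture viewer there is one more tool, called after ">>>" by a JSON object that holds its "api" and its "payload", one argument or row to a line. carry_out: Moves the arm, as the interface text tells. Its arguments: {"type":"object","properties":{"plan":{"type":"array"},"squeeze":{"type":"number"}},"required":["plan"]}

```bash
mkdir -p pics; ls; cat > h.py <<'E'
import numpy as np, cv2
from cell import arm
from scipy.spatial.transform import Rotation as R
def cal(n):
    c=arm.get_calibration(n); K=np.array(c["intrinsics"],float).reshape(3,3)
    if "rvec" in c:
        Rm=cv2.Rodrigues(np.array(c["rvec"],float))[0]; return K,Rm,np.array(c["tvec"],float).ravel()
    return K,np.array(c["tool_from_camera"]),None
def shot(n,save=None):
    s=arm.observe(); im,d=arm.get_image(n); 
    if save: cv2.imwrite('pics/'+save,im[:,:,::-1])
    np.savez('last_%s.npz'%n,im=im,d=d,p=s["position"],r=s["ee_rot"]); return im,d,s
def rays(n,uv,s=None):
    K,A,t=cal(n); uv=np.atleast_2d(np.array(uv,float))
    xy=(uv-K[:2,2])/np.array([K[0,0],K[1,1]])
    if t is not None:
        d=np.c_[xy,np.ones(len(xy))]@A; return -A.T@t,d
    th=np.linalg.norm(xy,axis=1)[:,None]; d=np.c_[xy/np.maximum(th,1e-9)*np.sin(th),np.cos(th)]
    T=np.eye(4);T[:3,:3]=R.from_rotvec(s["ee_rot"]).as_matrix();T[:3,3]=s["position"];T=T@A
    return T[:3,3],d@T[:3,:3].T
def onz(n,uv,z,s=None):
    o,d=rays(n,uv,s); return o+d*((z-o[2])/d[:,2])[:,None]
def cloud(n,d,s=None):
    v,u=np.mgrid[:d.shape[0],:d.shape[1]]; uv=np.c_[u.ravel(),v.ravel()]
    o,r=rays(n,uv,s); 
    if n!='wrist': P=o+r*d.ravel()[:,None]
    else:
        K,A,t=cal(n); T=R.from_rotvec(s["ee_rot"]).as_matrix()@A[:3,:3]
        P=o+r*(d.ravel()/(r@T[:,2]))[:,None]
    P[d.ravel()==0]=np.nan; return P.reshape(d.shape+(3,))
E
python3 - <<'E'
from h import *
s=arm.observe();print(s)
for n in("top","side"):
    im,d,_=shot(n,n+'0.png'); print(n,arm.get_calibration(n),(d==0).mean())
print(arm.get_calibration("wrist"))
E
```

```text
pics
{'clock': 0.0, 'joints': array([ 1.17440075,  0.4352203 ,  0.02497416,  1.57409219, -0.01155543,
        1.13396849, -0.07509385]), 'dq': array([-1.42962353e-03,  7.14820244e-06, -8.87016004e-04, -9.82886813e-04,
        1.09059115e-03,  1.25632297e-03,  1.16106039e-03]), 'joint_efforts': array([ 4.18532190e-04, -6.67857385e+01,  9.84610990e-01, -3.14459467e+01,
       -6.08460652e-02,  4.32016351e-02,  2.20818333e-04]), 'position': array([ 0.18081932, -0.59785673,  0.29144847]), 'ee_rot': array([-3.10629314e+00, -4.59545707e-01,  6.34002009e-04]), 'force': array([ 0.93142928, -0.25889252, -0.54864133]), 'ft_torque': array([-0.04146877,  0.00541487, -0.05934826]), 'width': 0.9971218397729402}
top {'intrinsics': array([[436.86362787,   0.        , 320.70055943],
       [  0.        , 436.86362787, 200.64857867],
       [  0.        ,   0.        ,   1.        ]]), 'rvec': array([ 2.16300509, -2.05944197,  0.20587779]), 'tvec': array([-0.11905935,  0.54044183,  1.52640658])} 0.00390234375
side {'intrinsics': array([[387.20632115,   0.        , 315.80316591],
       [  0.        , 387.20632115, 200.44742089],
       [  0.        ,   0.        ,   1.        ]]), 'rvec': array([ 0.68476888, -2.71496054,  1.02706025]), 'tvec': array([0.4464222 , 0.32907786, 1.06760645])} 0.00396484375
{'intrinsics': array([[309.70691629,   0.        , 322.4304355 ],
       [  0.        , 309.70691629, 197.58736589],
       [  0.        ,   0.        ,   1.        ]]), 'tool_from_camera': array([[-1.16053414e-03, -9.66784337e-01, -2.55590880e-01,
         6.84256308e-02],
       [ 9.99999326e-01, -1.13352866e-03, -2.52965216e-04,
        -6.08712908e-04],
       [-4.51567802e-05, -2.55591001e-01,  9.66785001e-01,
        -9.32890818e-02],
       [ 0.00000000e+00,  0.00000000e+00,  0.00000000e+00,
         1.00000000e+00]])}
```

View pics/top0.png

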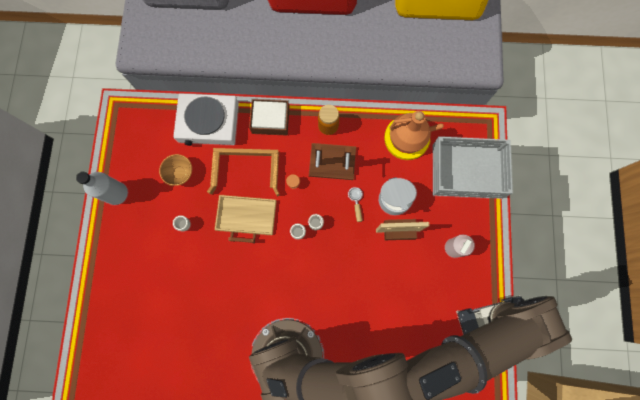

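View pics/side0.png

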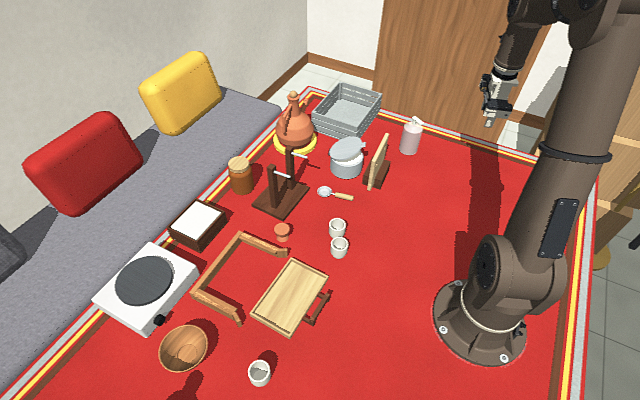

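The top view looks with world +x up and +y left. It shows three cups at (181,223), (298,231) and (316,222), the tray at (246,215) with its bar below, the dock at (245,172), and the stand at (332,160). It also shows the bowl at (397,196), the board in its block at (402,228) and the dispenser at (460,245). The side view agrees, and the lid is half open.

```bash
cat > m1.py <<'E'
from h import *
for n in("top",):
    Z=np.load('last_%s.npz'%n); im=Z['im']; d=Z['d']; P=cloud(n,d); hsv=cv2.cvtColor(im,cv2.COLOR_RGB2HSV)
    red=((hsv[...,0]<6)|(hsv[...,0]>174))&(hsv[...,1]>200)
    for nm,(u0,v0,u1,v1) in dict(cupA=(165,210,197,236),cupB=(288,222,307,242),cupC=(306,212,328,234),tray=(205,190,285,246),dock=(200,140,290,198),stand=(300,138,365,184),bowl=(372,174,422,217),board=(368,212,436,244),disp=(440,230,480,262),knob=(283,172,304,192),spoon=(342,183,370,224)).items():
        Q=P[v0:v1,u0:u1].reshape(-1,3); m=~red[v0:v1,u0:u1].ravel()&(Q[:,2]>.006); Q=Q[m]
        print(nm,len(Q),'min',np.nanpercentile(Q,2,0).round(3),'max',np.nanpercentile(Q,98,0).round(3),'med',np.nanmedian(Q,0).round(3))
        h=np.histogram(Q[:,2],bins=np.arange(0,.24,.01))[0];print('   ',h)
        zt={'cupA':.04,'cupB':.04,'cupC':.04,'tray':.013,'dock':.025,'stand':.19,'bowl':.075,'board':.12,'disp':.12}.get(nm,.01)
        q=Q[(Q[:,2]>zt)]
        if nm=='tray': q=q[q[:,2]<.024]
        r=cv2.minAreaRect((q[:,:2]*1000).astype(np.float32)); print('   rect>',zt,np.round(r[0],1),np.round(r[1],1),round(r[2],2))
E
python3 m1.py
```

```text
cupA 182 min [0.417 0.383 0.006] max [0.465 0.434 0.06 ] med [0.443 0.416 0.035]
    [24 32 20 25 26 51  4  0  0  0  0  0  0  0  0  0  0  0  0  0  0  0  0]
   rect> 0.04 [441.1 408. ] [48.9 50.9] 8.84
cupB 154 min [ 0.409 -0.038  0.007] max [0.456 0.011 0.06 ] med [ 0.436 -0.011  0.022]
    [37 37 12  7 17 42  2  0  0  0  0  0  0  0  0  0  0  0  0  0  0  0  0]
   rect> 0.04 [432.9 -13.6] [50.5 48.1] 48.44
cupC 145 min [ 0.445 -0.101  0.006] max [ 0.494 -0.054  0.059] med [ 0.474 -0.078  0.025]
    [39 25 13 11  9 47  1  0  0  0  0  0  0  0  0  0  0  0  0  0  0  0  0]
   rect> 0.04 [470.5 -77.5] [50.7 46.7] 3.09
tray 1070 min [0.389 0.079 0.006] max [0.569 0.291 0.044] med [0.479 0.188 0.01 ]
    [513 370  71  51  63   2   0   0   0   0   0   0   0   0   0   0   0   0
   0   0   0   0   0]
   rect> 0.013 [482.5 197.3] [248.9 172.8] 89.02
dock 1106 min [0.553 0.035 0.008] max [0.76  0.356 0.048] med [0.706 0.241 0.034]
    [ 39 139 154 627 128  18   1   0   0   0   0   0   0   0   0   0   0   0
   0   0   0   0   0]
   rect> 0.025 [663.7 199.5] [216.1 337.1] 3.94
stand 1472 min [ 0.645
[... 703 characters left out ...]
 502 min [ 0.371 -0.616  0.015] max [ 0.437 -0.551  0.155] med [ 0.401 -0.571  0.114]
    [  2  17  12  17  17  18  15  15  17  25  41 138  87   4  22  55   0   0
   0   0   0   0   0]
   rect> 0.12 [ 403.6 -582.6] [50.1 62.1] 36.77
knob 137 min [ 0.596 -0.005  0.025] max [0.639 0.038 0.051] med [0.617 0.016 0.044]
    [  3   0   0  18 106  10   0   0   0   0   0   0   0   0   0   0   0   0
   0   0   0   0   0]
   rect> 0.01 [617.   17.1] [44.4 44.5] 1.21
spoon 175 min [ 0.487 -0.242  0.006] max [ 0.609 -0.194  0.023] med [ 0.547 -0.226  0.013]
    [ 41 115  19   0   0   0   0   0   0   0   0   0   0   0   0   0   0   0
   0   0   0   0   0]
   rect> 0.01 [ 551.  -229.6] [126.6  48.1] 20.62
```

>>> {"api": "carry_out", "payload": {
  "plan": [
    [0,0,3,0,9],
    [4,4,6,-0.1,0],
    [8,8,8,-0.2,0],
    [12,12,8,-0.29,0],
    [16,16,8,-0.29,0],
    [20,20,8,-0.29,0],
    [24,24,8,-0.29,0],
    [28,28,8,-0.29,0],
    [31,31,8,-0.29,0],
    [33,33,8,-0.29,0],
    [33,33,8,-0.29,0],
    [33,33,8,-0.29,0],
    [33,33,8,-0.29,0]
  ],
  "squeeze": 20
}}

```text
clock: 1.4
position: [0.5108, -0.2676, 0.371]
ee_rot: [-3.14, -0.008, 0.002]
force: [-1.3, 0.0, 0.1]
width: 0.012
```

```bash
python3 - <<'E'
from h import *
im,d,s=shot("wrist","w1.png"); print(s["position"],s["ee_rot"],s["width"],s["clock"])
P=cloud("wrist",d,s); print(np.nanpercentile(P.reshape(-1,3),[2,50,98],axis=0).round(3))
E
```

```text
[ 0.51084712 -0.26757852  0.37100881] [-3.14007581e+00 -7.84872570e-03  1.98539722e-03] 0.01162064942191407 1.4
[[-0.217 -1.676 -0.604]
 [ 0.538 -0.268  0.015]
 [ 0.811  0.621  0.421]]
```

View pics/w1.png

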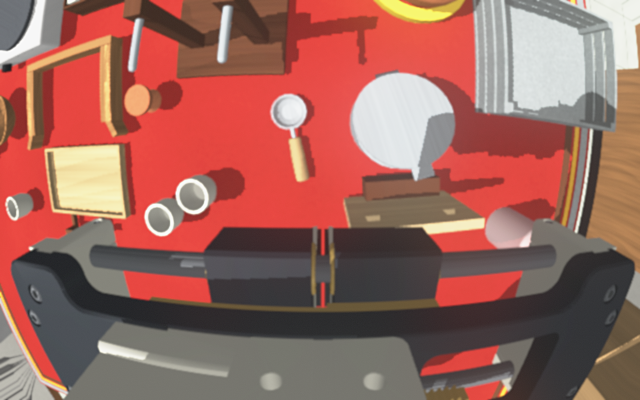

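The wrist view has up = +x. It shows the lid at (400,120) with its tab at (424,170) pointing to the robot, the board at (410,212), the stand pins at (137,45) and (225,35), and two cups at (164,215) and (196,194).

```bash
python3 - <<'E'
from h import *
def pl(Q):
    c=Q.mean(0);n=np.linalg.svd(Q-c,full_matrices=False)[2][2]; n*=np.sign(n[2]); return c,n
for n,box in(("wrist",(365,85,440,150)),("top",(385,182,410,208))):
    Z=np.load('last_%s.npz'%n); s=dict(position=Z['p'],ee_rot=Z['r']); P=cloud(n,Z['d'],s)
    u0,v0,u1,v1=box; Q=P[v0:v1,u0:u1].reshape(-1,3); Q=Q[np.isfinite(Q).all(1)&(Q[:,2]>.07)]
    c,nn=pl(Q); r=np.abs((Q-c)@nn); c,nn=pl(Q[r<.005])
    print(n,len(Q),c.round(4),nn.round(4),'tilt',np.arccos(nn[2]).round(3),'hinge dir yaw',np.arctan2(nn[1],nn[0]).round(3),'res',np.median(r))
    # lid outline
    im=Z['im'];hsv=cv2.cvtColor(im,cv2.COLOR_RGB2HSV)
    A=P[...,:]; on=(np.abs((A-c)@nn)<.006)&(np.linalg.norm((A-c),axis=2)<.1)&(A[...,2]>.07)
    q=A[on]; print('  ext',np.percentile(q,[1,50,99],axis=0).round(3).tolist())
    e=nn[:2]/np.linalg.norm(nn[:2]); ax=(q[:,:2]@e); lat=q[:,:2]@np.array([-e[1],e[0]])
    print('  along',np.percentile(ax,[1,99]).round(4),'lat',np.percentile(lat,[1,99]).round(4))
# board & stand in wrist & top
    for nm,cond in dict(board=(P[...,2]>.125)&(P[...,2]<.16)&(abs(P[...,0]-.459)<.04)&(abs(P[...,1]+.378)<.11),
        pins=(P[...,2]>.17)&(P[...,2]<.2)&(P[...,0]>.6)&(P[...,0]<.73)&(abs(P[...,1]+.126)<.08), plate=(P[...,2]>.01)&(P[...,2]<.018)&(P[...,0]>.6)&(P[...,0]<.79)&(abs(P[...,1]+.126)<.12)).items():
        q=P[cond]; r=cv2.minAreaRect((q[:,:2]*1000).astype(np.float32)); print(' ',nm,len(q),np.round(r[0],1),np.round(r[1],1),round(r[2],2),np.percentile(q,[1,99],axis=0).round(4).tolist())
    q=P[(P[...,2]>.165)&(P[...,2]<.205)&(P[...,0]>.6)&(P[...,0]<.73)&(abs(P[...,1]+.126)<.08)]
    for sgn in(1,-1):
        w=q[(q[:,1]+.126)*sgn>0]
        for x0 in np.arange(.62,.73,.01):
            k=w[abs(w[:,0]-x0)<.005]
            if len(k):print('   ',sgn,x0.round(3),len(k),k.min(0)[1].round(4),k.max(0)[1].round(4),k[:,2].max().round(4))
E
```

```text
wrist 4840 [ 0.5824 -0.359   0.108 ] [0.3951 0.1139 0.9116] tilt 0.424 hinge dir yaw 0.281 res 0.00048890549974986
  ext [[0.52, -0.418, 0.082], [0.577, -0.361, 0.111], [0.635, -0.305, 0.137]]
  along [0.3946 0.514 ] lat [-0.5651 -0.4513]
  board 1541 [ 460.6 -378.2] [ 13.9 160.1] 4.04 [[0.4563, -0.4561, 0.1253], [0.4719, -0.3019, 0.1522]]
  pins 1826 [ 673.5 -125.6] [123.8  77.9] 88.08 [[0.6349, -0.1877, 0.1712], [0.7117, -0.0667, 0.1996]]
  plate 5909 [ 687.9 -140.9] [215.  159.7] 82.83 [[0.6074, -0.2139, 0.0116], [0.7727, -0.0439, 0.0169]]
    1 0.64 66 -0.0805 -0.0705 0.1921
    1 0.65 74 -0.0799 -0.0723 0.1919
    1 0.66 77 -0.0808 -0.0717 0.1903
    1 0.67 74 -0.0813 -0.0723 0.1894
    1 0.68 74 -0.0811 -0.0718 0.1881
    1 0.69 242 -0.0887 -0.0652 0.2008
    1 0.7 301 -0.0892 -0.0652 0.2012
    1 0.71 207 -0.0893 -0.065 0.2006
    -1 0.63 20 -0.1782 -0.1715 0.1913
    -1 0.64 92 -0.1795 -0.1712 0.193
    -1 0.65 98 -0.1798 -0.1701 0.1915
    -1 0.66 97 -0.1802 -0.1705 0.1909
    -1 0.67 92 -0.1808 -0.1712 0.1888
    -1 0.68 91 -0.1814 -0.1718 0.1883
    -1 0.69 317 -0.1881 -0.
[... 515 characters left out ...]
.5] [189.9 174.5] 88.28 [[0.6119, -0.2122, 0.0101], [0.7749, -0.0431, 0.0179]]
    1 0.64 6 -0.0759 -0.0722 0.1962
    1 0.65 8 -0.0786 -0.0716 0.1935
    1 0.66 9 -0.0782 -0.071 0.1893
    1 0.67 6 -0.0777 -0.0707 0.1896
    1 0.68 7 -0.0771 -0.0733 0.191
    1 0.69 26 -0.0866 -0.0659 0.2021
    1 0.7 20 -0.0863 -0.0658 0.2007
    1 0.71 14 -0.0859 -0.0655 0.2016
    -1 0.63 2 -0.1767 -0.1734 0.1892
    -1 0.64 9 -0.1768 -0.1697 0.1942
    -1 0.65 6 -0.1766 -0.1726 0.1923
    -1 0.66 6 -0.1795 -0.1724 0.1884
    -1 0.67 7 -0.1791 -0.1722 0.1878
    -1 0.68 10 -0.1791 -0.1718 0.1911
    -1 0.69 29 -0.1863 -0.165 0.2018
    -1 0.7 19 -0.1844 -0.1669 0.203
    -1 0.71 10 -0.1877 -0.1667 0.1999
```

>>> {"api": "carry_out", "payload": {
  "plan": [
    [2,-5,-3,0,0],
    [3.5,-10.2,-6,0,0],
    [3.5,-10.2,-11,0,0],
    [3.5,-10.2,-15,0,0],
    [3.5,-10.2,-17,0,0],
    [3.5,-10.2,-18,0,0],
    [3.5,-10.2,-18.7,0,0],
    [3.5,-10.2,-19.4,0,0],
    [3.5,-10.2,-20.1,0,0],
    [3.5,-10.2,-20.8,0,0],
    [3.5,-10.2,-21.3,0,0],
    [3.5,-10.2,-21.8,0,0],
    [3.5,-10.2,-22.2,0,0],
    [3.5,-10.2,-22.4,0,0],
    [3.5,-10.2,-22.5,0,0],
    [3.5,-10.2,-22.5,0,0]
  ]
}}

```text
clock: 3.05
position: [0.5454, -0.3704, 0.1476]
ee_rot: [-3.141, -0.005, 0.001]
force: [-4.4, 3.7, 13.5]
width: 0.004
```

>>> {"api": "carry_out", "payload": {
  "plan": [
    [0,0,2,0,0],
    [0,0,5,0,0],
    [0,0,9,0,0],
    [-1,0,14,0,3],
    [-3,0,18,0,3.5],
    [-5,0,20,0,3.5],
    [-5,0,20,0,3.5],
    [-5,0,20,0,3.5]
  ]
}}

```text
clock: 3.85
position: [0.4955, -0.3703, 0.3478]
ee_rot: [-3.141, -0.005, -0.0]
force: [-0.1, -0.1, -0.5]
width: 0.364
```

```bash
python3 - <<'E'
from h import *
im,d,s=shot("wrist","w2.png"); print(s["position"],s["joints"].round(2),s["force"].round(1))
P=cloud("wrist",d,s); w=(abs(P[...,0]-.58)<.04)&(abs(P[...,1]+.36)<.04)&(P[...,2]>.05)
print(np.percentile(P[w][:,2],[2,50,98]))
q=P[(P[...,2]>.13)&(P[...,2]<.16)&(abs(P[...,0]-.459)<.04)&(abs(P[...,1]+.378)<.11)]
r=cv2.minAreaRect((q[:,:2]*1000).astype(np.float32)); print(len(q),r,np.percentile(q[:,2],98))
E
```

```text
[ 0.4955031  -0.37031868  0.34781297] [ 0.61  0.39 -0.08  1.5   0.03  1.25 -1.04] [-0.1 -0.1 -0.5]
[0.08117577 0.08279918 0.08437634]
2536 ((460.1781921386719, -377.9563903808594), (13.91592025756836, 160.93740844726562), 4.564484119415283) 0.15207141449229505
```

The lid reads flat at 82–83 mm, so it is shut. Next I turn and grasp the board.

>>> {"api": "carry_out", "payload": {
  "plan": [
    [-1,0,0,0.15,3.5],
    [-2,0,0,0.3,3.5],
    [-3,-0.5,0,0.45,3.5],
    [-3.5,-0.8,0,0.6,3.5],
    [-3.5,-0.8,0,0.75,3.5],
    [-3.5,-0.8,0,0.9,3.5],
    [-3.5,-0.8,0,1.05,3.5],
    [-3.5,-0.8,0,1.2,3.5],
    [-3.5,-0.8,0,1.35,3.5],
    [-3.5,-0.8,0,1.5,3.5],
    [-3.5,-0.8,0,1.643,3.5],
    [-3.5,-0.8,-4,1.643,3.5],
    [-3.5,-0.8,-8,1.643,3.5],
    [-3.5,-0.8,-11,1.643,3.5],
    [-3.5,-0.8,-14,1.643,3.5],
    [-3.5,-0.8,-16.1,1.643,3.5],
    [-3.5,-0.8,-16.1,1.643,3.5]
  ]
}}

```text
clock: 5.6
position: [0.4593, -0.3761, 0.181]
ee_rot: [-2.128, -2.299, 0.003]
force: [-0.7, -0.6, -0.1]
width: 0.382
```

>>> {"api": "carry_out", "payload": {
  "plan": [
    [0,0,0,0,1],
    [0,0,0,0,0],
    [0,0,0,0,0],
    [0,0,0,0,0],
    [0,0,0,0,0],
    [0,0,0,0,0],
    [0,0,0.6,0,0],
    [0,0,1.5,0,0],
    [0,0,3,0,0],
    [0,0,5,0,0],
    [0,0,8,0,0],
    [0,0,11,0,0],
    [0,0,13,0,0],
    [0,0,13,0,0]
  ],
  "squeeze": 45
}}

```text
clock: 7.0
position: [0.4602, -0.3765, 0.3145]
ee_rot: [-2.132, -2.302, 0.003]
force: [0.1, -0.4, -2.3]
width: 0.128
```

>>> {"api": "carry_out", "payload": {
  "plan": [
    [1,4,0,0,0],
    [3,8,0,-0.05,0],
    [5,12,0,-0.11,0],
    [7,16,-2,-0.11,0],
    [9,20,-4,-0.11,0],
    [11.5,23,-5,-0.11,0],
    [13,24.7,-5.8,-0.11,0],
    [14,25.2,-5.8,-0.11,0],
    [14,25.2,-5.8,-0.11,0],
    [14,25.2,-5.8,-0.11,0],
    [14,25.2,-5.8,-0.11,0]
  ]
}}

```text
clock: 8.1
position: [0.5994, -0.1266, 0.2568]
ee_rot: [-2.258, -2.179, 0.004]
force: [-0.6, 0.1, -1.4]
width: 0.125
```

```bash
python3 - <<'E'
from h import *
im,d,s=shot("wrist","w3.png"); im2,d2,_=shot("top"); im3,d3,_=shot("side")
print(s["position"],s["ee_rot"],s["joints"].round(2))
a=im; b=cv2.resize(im3[120:260,200:424],(640,400),interpolation=cv2.INTER_CUBIC)
cv2.imwrite('pics/c3.png',np.vstack([cv2.resize(a,(480,300)),cv2.resize(b,(480,300))])[:,:,::-1])
E
```

```text
[ 0.59941891 -0.12655719  0.25681262] [-2.25844727 -2.1793853   0.003867  ] [ 0.42  0.49 -0.44  1.62  0.23  1.09 -0.12]
```

View pics/c3.png

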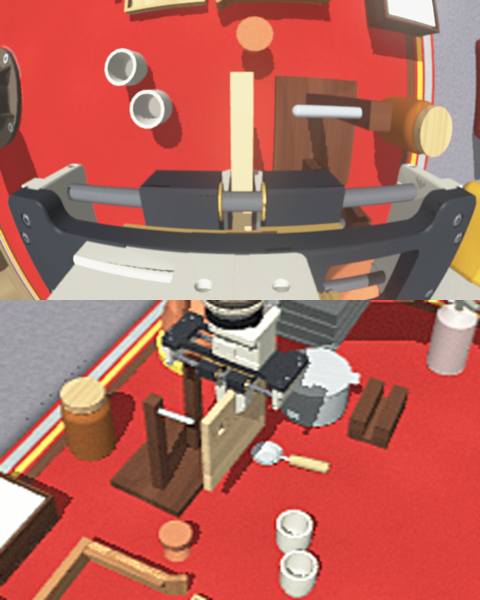

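The board hangs straight in the gripper, with its edge at wrist pixel (242,110) of the crop and the +y pin at (328,110). I'll measure board end against pin in this one view.

```bash
python3 - <<'E'
from h import *
Z=np.load('last_wrist.npz'); s=dict(position=Z['p'],ee_rot=Z['r']); P=cloud("wrist",Z['d'],s)
v,u=np.mgrid[:400,:640]
q=P[(u>300)&(u<345)&(v>90)&(v<225)&(P[...,2]>.19)&(P[...,2]<.24)&(abs(P[...,0]-.6)<.02)]
print('board',len(q),np.percentile(q,[1,50,99],axis=0).round(4).tolist(), np.polyfit(q[:,1],q[:,0],1))
for n in range(8):
    y=-.115+n*.01; k=q[abs(q[:,1]-y)<.005]
    if len(k): print(y.__round__(3),k[:,0].min().round(4),k[:,0].max().round(4),np.percentile(k[:,2],95).round(4))
p=P[(u>385)&(u<480)&(v>120)&(v<175)&(P[...,2]>.165)&(P[...,2]<.196)&(abs(P[...,1]+.076)<.012)&(P[...,0]>.62)&(P[...,0]<.688)]
print('pin',len(p),np.percentile(p,[1,50,99],axis=0).round(4).tolist(),np.polyfit(p[:,0],p[:,1],1))
for x in np.arange(.635,.69,.01):
    k=p[abs(p[:,0]-x)<.004]
    if len(k): print(x.round(3),k[:,1].min().round(4),k[:,1].max().round(4),k[:,2].max().round(4))
E
```

```text
board 3804 [[0.5943, -0.1017, 0.224], [0.6006, -0.0743, 0.2255], [0.6068, -0.0492, 0.2269]] [0.03288205 0.6030741 ]
-0.105 0.5936 0.6053 0.2266
-0.095 0.5938 0.6064 0.2266
-0.085 0.5943 0.6066 0.2266
-0.075 0.5947 0.6069 0.2265
-0.065 0.5948 0.6069 0.2265
-0.055 0.5952 0.6072 0.2264
-0.045 0.596 0.6072 0.2264
pin 1306 [[0.6368, -0.08, 0.1838], [0.6597, -0.0748, 0.1882], [0.6874, -0.0702, 0.1918]] [-0.04062563 -0.04801265]
0.635 -0.078 -0.0701 0.1923
0.645 -0.0789 -0.0701 0.1925
0.655 -0.0792 -0.0703 0.191
0.665 -0.08 -0.0708 0.1903
0.675 -0.0801 -0.0713 0.1891
0.685 -0.08 -0.0718 0.1876
```

>>> {"api": "carry_out", "payload": {
  "plan": [
    [0,0.3,-0.25,0,0],
    [1,0.3,-0.25,0,0],
    [2,0.3,-0.25,0,0],
    [3,0.28,-0.25,0,0],
    [4,0.25,-0.35,0,0],
    [5,0.22,-0.5,0,0],
    [6,0.2,-0.6,0,0],
    [7,0.18,-0.75,0,0],
    [7.6,0.15,-0.85,0,0],
    [8.0,0.15,-0.9,0,0],
    [8.0,0.15,-0.9,0,0],
    [8.0,0.15,-0.9,0,0]
  ]
}}

```text
clock: 9.45
position: [0.6795, -0.1242, 0.2479]
ee_rot: [-2.257, -2.18, 0.003]
force: [-0.8, 0.5, -2.3]
width: 0.128
```

>>> {"api": "carry_out", "payload": {
  "plan": [
    [0.2,0,-0.15,0,0],
    [0.2,0,-0.3,0,0],
    [0.2,0,-0.4,0,0],
    [0.2,0,-0.4,0,0]
  ]
}}

```text
clock: 9.85
position: [0.6814, -0.1243, 0.2442]
ee_rot: [-2.258, -2.18, 0.003]
force: [-0.4, -1.1, 0.6]
width: 0.128
```

```bash
python3 - <<'E'
from h import *
im3,d3,s=shot("side"); print(s["force"],s["ft_torque"],s["position"])
im,_,_=shot("wrist")
b=cv2.resize(im3[120:260,200:424],(640,400),interpolation=cv2.INTER_CUBIC)
cv2.imwrite('pics/c4.png',np.vstack([cv2.resize(im,(480,300)),cv2.resize(b,(480,300))])[:,:,::-1])
E
```

```text
[-0.42404991 -1.12393745  0.59301739] [0.0433098  0.05673636 0.08181068] [ 0.68144328 -0.12429494  0.24415903]
```

View pics/c4.png

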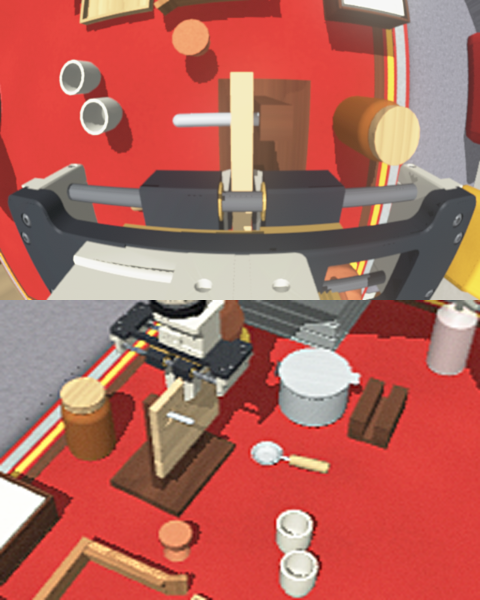

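The pin passes through the board at wrist pixel (205,120) and the weight has gone off the wrist, so the board is on the pins. Now release, and go to the cups.

>>> {"api": "carry_out", "payload": {
  "plan": [
    [0,0,-0.1,0,2],
    [0,0,-0.1,0,3],
    [0,0,-0.1,0,3],
    [0,0,-0.1,0,3],
    [0,0,2,0,3],
    [0,0,5,0,3],
    [0,0,9,0,3],
    [-4,1,11,0,3],
    [-8,3,12,-0.15,5],
    [-12,5,12,-0.3,7],
    [-16,7,12,-0.45,7],
    [-18,9,12,-0.6,7],
    [-18,9,12,-0.75,7],
    [-18,9,12,-0.9,7],
    [-18,9,12,-1.05,7],
    [-18,9,12,-1.2,7],
    [-18,9,12,-1.35,7],
    [-18,9,12,-1.5,7],
    [-18,9,12,-1.54,7],
    [-18,9,12,-1.54,7]
  ],
  "squeeze": 15
}}

```text
clock: 11.95
position: [0.5015, -0.0342, 0.3643]
ee_rot: [-3.138, 0.007, -0.002]
force: [0.2, 0.4, -0.1]
width: 0.763
```

```bash
python3 - <<'E'
from h import *
im,d,s=shot("wrist","w5.png"); shot("top","top5.png");print(s["position"],s["ee_rot"],s["joints"].round(2),s["width"])
E
```

```text
[ 0.50145853 -0.03415078  0.36429471] [-3.13816278e+00  6.74667432e-03 -1.72145487e-03] [ 0.19  0.2  -0.27  1.74  0.05  1.21 -1.67] 0.7628034403704799
```

View pics/w5.png

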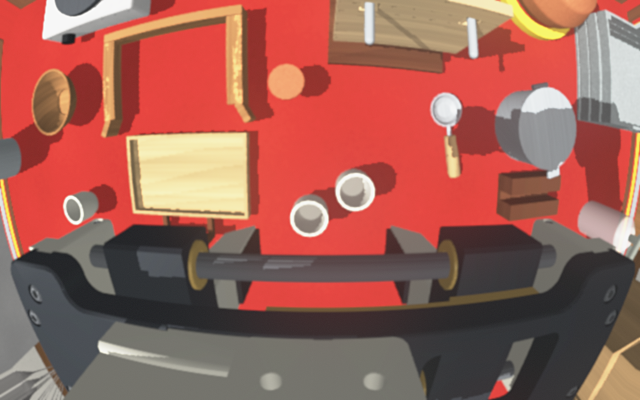

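The board hangs on both pins, at (370,22) and (474,38). The cups are at (310,215), (355,190) and (80,207), the tray at (188,175) and the dock at (175,65). Next I measure the cup rims, tray and dock.

```bash
cat > m2.py <<'E'
from h import *
import sys
def cupfit(P,c,zlo=.050,zhi=.066,r=.035):
    q=P[(np.hypot(P[...,0]-c[0],P[...,1]-c[1])<r)&(P[...,2]>zlo)&(P[...,2]<zhi)]
    (x,y),rr=cv2.minEnclosingCircle((q[:,:2]*1000).astype(np.float32)); return len(q),round(x,1),round(y,1),round(rr,1),q[:,2].max().round(4)
if __name__=="__main__":
    for n in("wrist","top"):
        Z=np.load('last_%s.npz'%n); s=dict(position=Z['p'],ee_rot=Z['r']); P=cloud(n,Z['d'],s); X,Y,H=P[...,0],P[...,1],P[...,2]
        for c in((.441,.408),(.433,-.0136),(.4705,-.0775)): print(n,'cup',cupfit(P,c))
        hsv=cv2.cvtColor(Z['im'],cv2.COLOR_RGB2HSV); red=((hsv[...,0]<6)|(hsv[...,0]>174))&(hsv[...,1]>180)
        q=P[(H>.012)&(H<.024)&(X>.40)&(X<.568)&(Y>.07)&(Y<.3)&~red]; r=cv2.minAreaRect((q[:,:2]*1000).astype(np.float32)); print(n,'tray',np.round(r[0],1),np.round(r[1],1),round(r[2],2),len(q))
        q=P[(H>.036)&(H<.048)&(X>.36)&(X<.42)&(Y>.11)&(Y<.28)]; 
        if len(q)>5: r=cv2.minAreaRect((q[:,:2]*1000).astype(np.float32)); print(n,'bar',np.round(r[0],1),np.round(r[1],1),round(r[2],2),len(q))
        q=P[(H>.031)&(H<.043)&(X>.575)&(X<.78)&(Y>.05)&(Y<.345)]
        for nm,k in dict(L=q[(q[:,1]>.28)&(q[:,0]<.71)],R=q[(q[:,1]<.12)&(q[:,0]<.71)],B=q[(q[:,0]>.7)&(abs(q[:,1]-.2)<.09)]).items():
            r=cv2.minAreaRect((k[:,:2]*1000).astype(np.float32)); print('  ',nm,np.round(r[0],1),np.round(r[1],1),round(r[2],2),len(k))
            if nm!='B':
                for x in np.arange(.58,.71,.02):
                    w=k[abs(k[:,0]-x)<.006]
                    if len(w): print('     ',x.round(3),w[:,1].min().round(4),w[:,1].max().round(4))
            else:
                for y in np.arange(.12,.29,.04):
                    w=k[abs(k[:,1]-y)<.006]
                    if len(w): print('     ',y.round(3),w[:,0].min().round(4),w[:,0].max().round(4))
E
python3 m2.py
```

```text
wrist cup (219, 443.9, 408.1, 26.6, np.float64(0.058))
wrist cup (356, 434.2, -13.5, 26.5, np.float64(0.0577))
wrist cup (358, 471.7, -76.0, 26.4, np.float64(0.0583))
wrist tray [485.8 182.7] [216.3 169.4] 88.58 1690
wrist bar [393.3 143.2] [ 1.2 11.7] 86.45 12
   L [642.5 309.4] [ 26.9 135.1] 89.5 924
      0.58 0.3086 0.3234
      0.6 0.2963 0.3202
      0.62 0.2968 0.3195
      0.64 0.2968 0.3214
      0.66 0.2968 0.3213
      0.68 0.2974 0.3215
      0.7 0.2973 0.3218
   R [642.2  88.2] [136.3  28.9] 4.41 1418
      0.58 0.0686 0.0846
      0.6 0.0767 0.0994
      0.62 0.077 0.1003
      0.64 0.077 0.1004
      0.66 0.0777 0.1005
      0.68 0.0783 0.1007
      0.7 0.0786 0.1013
   B [750.7 200.3] [ 59.1 179.1] 0.74 1086
      0.12 0.7236 0.738
      0.16 0.7226 0.7378
      0.2 0.722 0.7368
      0.24 0.7207 0.7356
      0.28 0.7207 0.7609
top cup (52, 441.4, 408.0, 25.9, np.float64(0.0611))Traceback (most recent call last):
  File "m2.py", line 9, in <module>
    for c in((.441,.408),(.433,-.0136),(.4705,-.0775)): print(n,'cup',cupfit(P,c))
                                                                      ~~~~~~^^^^^
  File "m2.py", line 5, in cupfit
    (x,y),rr=cv2.minEnclosingCircle((q[:,:2]*1000).astype(np.float32)); return len(q),round(x,1),round(y,1),round(rr,1),q[:,2].max().round(4)
                                                                                                                        ~~~~~~~~~~^^
    return umr_maximum(a, axis, None, out, keepdims, initial, where)
ValueError: zero-size array to reduction operation maximum which has no identity
```

```bash
cat > m3.py <<'E'
from h import *
def tray(n):
    Z=np.load('last_%s.npz'%n); s=dict(position=Z['p'],ee_rot=Z['r']); P=cloud(n,Z['d'],s); X,Y,H=P[...,0],P[...,1],P[...,2]
    hsv=cv2.cvtColor(Z['im'],cv2.COLOR_RGB2HSV); wood=(hsv[...,0]>9)&(hsv[...,0]<32)&(hsv[...,2]>120)
    for nm,z in dict(rim=(.0155,.023),all=(.002,.023)).items():
        q=P[(H>z[0])&(H<z[1])&(X>.40)&(X<.575)&(Y>.06)&(Y<.32)&wood]
        r=cv2.minAreaRect((q[:,:2]*1000).astype(np.float32)); print(n,'tray',nm,np.round(r[0],1),np.round(r[1],1),round(r[2],2),len(q))
        if nm=='rim':
            for y in np.arange(.11,.28,.04):
                w=q[abs(q[:,1]-y)<.006]; print('   y',y.round(2),w[:,0].min().round(4),w[:,0].max().round(4))
            for x in (.45,.48,.51,.54):
                w=q[abs(q[:,0]-x)<.006]; print('   x',x,w[:,1].min().round(4),w[:,1].max().round(4))
if __name__=="__main__": tray("wrist"); tray("top")
E
python3 m3.py
```

```text
wrist tray rim [488.7 180.4] [220.9 169.2] 88.58 1380
   y 0.11 0.4232 0.5524
   y 0.15 0.4033 0.553
   y 0.19 0.426 0.5553
   y 0.23 0.4099 0.5567
   y 0.27 0.4299 0.5584
   x 0.45 0.0816 0.2918
   x 0.48 0.0803 0.2902
   x 0.51 0.0783 0.2902
   x 0.54 0.0775 0.288
wrist tray all [485.4 192.4] [165.8 252.1] 1.04 9806
top tray rim [479.1 187.7] [204.7 149.8] 88.01 142
   y 0.11 0.4223 0.426
   y 0.15 0.4062 0.5515
   y 0.19 0.4258 0.5524
   y 0.23 0.4056 0.5554
   y 0.27 0.4292 0.5569
   x 0.45 0.2881 0.2911
   x 0.48 0.2277 0.2897Traceback (most recent call last):
  File "m3.py", line 13, in <module>
    if __name__=="__main__": tray("wrist"); tray("top")
                                            ~~~~^^^^^^^
  File "m3.py", line 12, in tray
    w=q[abs(q[:,0]-x)<.006]; print('   x',x,w[:,1].min().round(4),w[:,1].max().round(4))
                                            ~~~~~~~~~~^^
    return umr_minimum(a, axis, None, out, keepdims, initial, where)
ValueError: zero-size array to reduction operation minimum which has no identity
```

>>> {"api": "carry_out", "payload": {
  "plan": [
    [-1,-1.5,-5,0,7],
    [-3,-4,-10,0,7],
    [-3,-4.2,-15,0,7],
    [-3,-4.2,-20,0,7],
    [-3,-4.2,-24,0,7],
    [-3,-4.2,-26.5,0,7],
    [-3,-4.2,-27.6,0,7],
    [-3,-4.2,-27.6,0,7],
    [-3,-4.2,-27.6,0,7],
    [-3,-4.2,-27.6,0,4],
    [-3,-4.2,-27.6,0,4],
    [-3,-4.2,-27.6,0,4],
    [-3,-4.2,-27.6,0,4],
    [-3,-4.2,-27.6,0,4],
    [-3,-4.2,-27.6,0,4]
  ],
  "squeeze": 15
}}

```text
clock: 13.55
position: [0.4721, -0.0763, 0.0893]
ee_rot: [-3.139, 0.003, -0.005]
force: [-1.4, -0.7, 8.6]
width: 0.571
```

>>> {"api": "carry_out", "payload": {
  "plan": [
    [0,0,2,0,4],
    [0,0,6,0,4],
    [0,3,9,0,4],
    [1,7,10,0,4],
    [2,11,10,0,4],
    [3,15,10,0,4],
    [4,19,10,0,4],
    [5.1,23,10,0,4],
    [5.1,27,10,0,4],
    [5.1,30,10,0,4],
    [5.1,30.8,9,0,4],
    [5.1,30.8,6,0,4],
    [5.1,30.8,3,0,4],
    [5.1,30.8,1.5,0,4],
    [5.1,30.8,0.9,0,4],
    [5.1,30.8,0.6,0,4],
    [5.1,30.8,0.6,0,4],
    [5.1,30.8,0.6,0,4]
  ]
}}

```text
clock: 15.35
position: [0.5236, 0.2317, 0.0962]
ee_rot: [-3.138, 0.004, -0.007]
force: [-0.2, 0.2, -1.1]
width: 0.57
```

>>> {"api": "carry_out", "payload": {
  "plan": [
    [0,0,-0.1,0,4],
    [0,0,-0.15,0,6.2],
    [0,0,-0.15,0,6.2],
    [0,0,-0.1,0,6.2],
    [0,0,2,0,6.2],
    [0,0,5,0,6.2],
    [0,0,9,0,7],
    [-2,-4,10,0,7],
    [-4,-8.5,10,0,7],
    [-6,-13,10,0,7],
    [-8,-17,10,0,7],
    [-8.94,-21,9,0,7],
    [-8.94,-24,7,0,7],
    [-8.94,-24.5,4,0,7],
    [-8.94,-24.5,1,0,7],
    [-8.94,-24.5,-0.7,0,7],
    [-8.94,-24.5,-0.7,0,7],
    [-8.94,-24.5,-0.7,0,4],
    [-8.94,-24.5,-0.7,0,4],
    [-8.94,-24.5,-0.7,0,4]
  ]
}}

```text
clock: 17.35
position: [0.435, -0.0132, 0.0902]
ee_rot: [-3.138, 0.004, -0.01]
force: [0.5, 0.8, 3.3]
width: 0.552
```

>>> {"api": "carry_out", "payload": {
  "plan": [
    [0,0,0,0,4],
    [0,0,0,0,4],
    [0,0,2,0,4],
    [0,0,5,0,4],
    [0,0,9,0,4],
    [0,0,10,0,4]
  ]
}}

```text
clock: 17.95
position: [0.4365, -0.0129, 0.1936]
ee_rot: [-3.138, 0.004, -0.018]
force: [0.9, -0.0, -0.9]
width: 0.553
```

```bash
python3 - <<'E'
from h import *
im,d,s=shot("wrist","w6.png"); shot("top","top6.png");shot("side","side6.png");print(s["position"],s["width"],s["force"])
E
```

```text
[ 0.43646548 -0.01293157  0.19363564] 0.5532154682463515 [ 0.94634424 -0.03983635 -0.87087289]
```

View pics/w6.png

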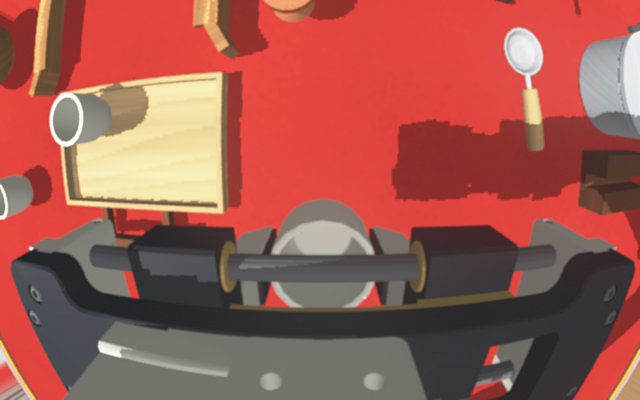

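One cup stands on the tray at (80,118). The other is held upright at (322,255). I'll check its offset in the hand and the tray's pose.

```bash
sed -i 's/; tray("top")//' m3.py; python3 m3.py; python3 - <<'E'
from h import *
from m2 import cupfit
Z=np.load('last_wrist.npz'); s=dict(position=Z['p'],ee_rot=Z['r']); P=cloud("wrist",Z['d'],s); v,u=np.mgrid[:400,:640]
print('placed',cupfit(P,(.5233,.2318),.055,.072), 'A',cupfit(P,(.443,.408)))
m=(u>265)&(u<380)&(v>195)&(v<316)&(P[...,2]>.06)&(P[...,2]<.185)&(np.hypot(P[...,0]-.4365,P[...,1]+.013)<.05)
q=P[m]; print('held z',np.percentile(q[:,2],[1,50,99]).round(3)); t=q[q[:,2]>np.percentile(q[:,2],99)-.006]
print(len(t),t.min(0).round(4),t.max(0).round(4))
E
```

```text
wrist tray rim [492.  181.6] [218.  163.8] 87.55 2929
   y 0.11 0.4224 0.5522
   y 0.15 0.4086 0.5544
   y 0.19 0.4249 0.5554
   y 0.23 0.412 0.5572
   y 0.27 0.4287 0.5587
   x 0.45 0.0803 0.2915
   x 0.48 0.0797 0.2914
   x 0.51 0.0785 0.2515
   x 0.54 0.0769 0.2514
wrist tray all [486.6 189.6] [158.9 252.6] 2.23 18445
placed (714, 524.7, 232.6, 27.3, np.float64(0.0626)) A (172, 442.4, 404.5, 25.2, np.float64(0.0569))
held z [0.109 0.146 0.165]
1043 [ 0.4159 -0.0381  0.1589] [0.4617 0.0135 0.1716]
```

>>> {"api": "carry_out", "payload": {
  "plan": [
    [2,4,0,0.018,4],
    [4,8,0,0.018,4],
    [6,12,0,0.018,4],
    [8.3,14.7,0,0.018,4],
    [8.35,14.9,-3,0.018,4],
    [8.35,14.9,-6,0.018,4],
    [8.35,14.9,-8,0.018,4],
    [8.35,14.9,-9,0.018,4],
    [8.35,14.9,-9.5,0.018,4],
    [8.35,14.9,-9.8,0.018,4],
    [8.35,14.9,-9.8,0.018,4],
    [8.35,14.9,-9.8,0.018,4]
  ]
}}

```text
clock: 19.3
position: [0.5181, 0.1351, 0.0925]
ee_rot: [-3.139, -0.024, -0.01]
force: [-3.4, -1.7, 6.2]
width: 0.552
```

>>> {"api": "carry_out", "payload": {
  "plan": [
    [0,0,0.1,0,4],
    [0,0,0.1,0,6.2],
    [0,0,0.1,0,6.2],
    [0,0,0.1,0,6.2],
    [0,0,2,0,6.2],
    [0,0,6,0,6.2],
    [0,0,10,0,6.2],
    [-2,5,14,0,7],
    [-6,10,15,0,7],
    [-9,15,15,0,7],
    [-10,20,15,0,7],
    [-11,23,15,0,7],
    [-11,23,15,0,7],
    [-11,23,15,0,7]
  ]
}}

```text
clock: 20.7
position: [0.4059, 0.3689, 0.2426]
ee_rot: [-3.137, -0.033, -0.01]
force: [-0.4, 0.3, -0.1]
width: 0.763
```

```bash
python3 - <<'E'
from h import *
from m2 import cupfit
im,d,s=shot("wrist","w7.png"); P=cloud("wrist",d,s); print(s["position"],s["ee_rot"])
print(cupfit(P,(.442,.406)),cupfit(P,(.5247,.2326),.055,.072),cupfit(P,(.519,.136),.055,.072))
E
```

```text
[0.40589617 0.36885678 0.24262593] [-3.13663547 -0.03272772 -0.0095319 ]
(753, 443.4, 409.3, 26.3, np.float64(0.058)) (740, 523.6, 233.0, 26.2, np.float64(0.0632)) (594, 514.3, 135.9, 26.8, np.float64(0.0626))
```

View pics/w7.png

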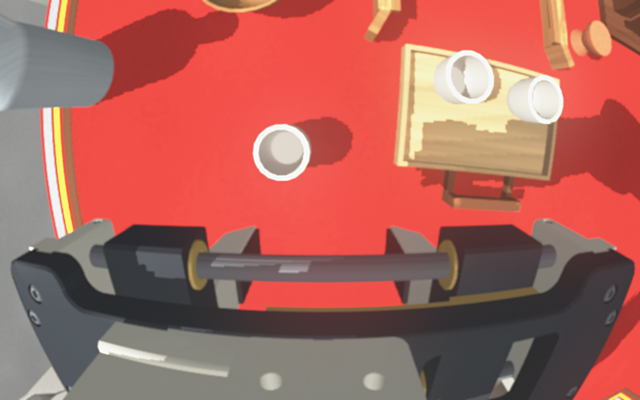

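Both cups stand upright on the tray, at (464,77) and (535,98). The third is at (282,152). Grasping it next.

>>> {"api": "carry_out", "payload": {
  "plan": [
    [2,2,-3,0,7],
    [3.75,4,-6,-0.02,7],
    [3.75,4,-10,-0.02,7],
    [3.75,4,-13,-0.02,7],
    [3.75,4,-15,-0.02,7],
    [3.75,4,-15.3,-0.02,7],
    [3.75,4,-15.3,-0.02,7],
    [3.75,4,-15.3,-0.02,7],
    [3.75,4,-15.3,-0.02,4],
    [3.75,4,-15.3,-0.02,4],
    [3.75,4,-15.3,-0.02,4],
    [3.75,4,-15.3,-0.02,4],
    [3.75,4,-15.3,-0.02,4],
    [3.75,4,-15.3,-0.02,4],
    [3.75,4,-15.3,-0.02,4]
  ]
}}

```text
clock: 22.25
position: [0.4451, 0.4069, 0.0903]
ee_rot: [-3.138, 0.003, -0.012]
force: [-0.2, -0.3, 6.9]
width: 0.575
```

>>> {"api": "carry_out", "payload": {
  "plan": [
    [0,0,2,0,4],
    [0,0,6,0,4],
    [0,-3,9,0,4],
    [1,-7,10,0,4],
    [1.7,-11,10,0,4],
    [1.7,-15,10,0,4],
    [1.7,-17.2,9,0,4],
    [1.7,-17.2,6,0,4],
    [1.7,-17.2,3,0,4],
    [1.7,-17.2,1.5,0,4],
    [1.7,-17.2,0.9,0,4],
    [1.7,-17.2,0.6,0,4],
    [1.7,-17.2,0.5,0,4],
    [1.7,-17.2,0.5,0,4]
  ]
}}

```text
clock: 23.65
position: [0.4624, 0.2352, 0.0959]
ee_rot: [-3.137, 0.003, -0.013]
force: [-0.3, 0.1, -0.3]
width: 0.572
```

>>> {"api": "carry_out", "payload": {
  "plan": [
    [0,0,0,0,6.2],
    [0,0,0,0,6.2],
    [0,0,0,0,6.2],
    [0,0,2,0,6.2],
    [0,0,6,0,6.2],
    [0,0,10,0,6.2],
    [-3,-2,14,0,4],
    [-7,-4,18,0,4],
    [-11,-5,20,0,4],
    [-14,-5,20,0,4],
    [-14,-5,20,0,4],
    [-14,-5,20,0,4]
  ]
}}

```text
clock: 24.85
position: [0.3223, 0.1852, 0.2966]
ee_rot: [-3.137, 0.002, -0.017]
force: [0.6, -0.4, -0.1]
width: 0.437
```

```bash
python3 - <<'E'
from h import *
from m2 import cupfit
im,d,s=shot("wrist","w8.png"); P=cloud("wrist",d,s); print(s["position"],s["ee_rot"],s["joints"].round(2))
for c in((.4613,.2342),(.5236,.233),(.515,.136)): print(cupfit(P,c,.055,.072))
E
python3 m3.py
```

```text
[0.32229412 0.18516408 0.29655809] [-3.13682464e+00  1.82772803e-03 -1.68832102e-02] [-0.24  0.03 -0.43  2.1   0.02  1.   -2.25]
(566, 460.6, 235.9, 26.2, np.float64(0.0627))
(302, 521.5, 232.8, 25.8, np.float64(0.0629))
(379, 514.3, 135.6, 26.1, np.float64(0.0627))
wrist tray rim [479.  185.2] [211.1 147.2] 88.1 2158
   y 0.11 0.4219 0.547
   y 0.15 0.4041 0.5345
   y 0.19 0.4254 0.4293
   y 0.23 0.4213 0.544
   y 0.27 0.4277 0.433
   x 0.45 0.0805 0.2908
   x 0.48 0.0801 0.2902
   x 0.51 0.0788 0.289
   x 0.54 0.0776 0.2879
wrist tray all [478.5 185. ] [221.9 147.4] 88.97 13214
```

View pics/w8.png

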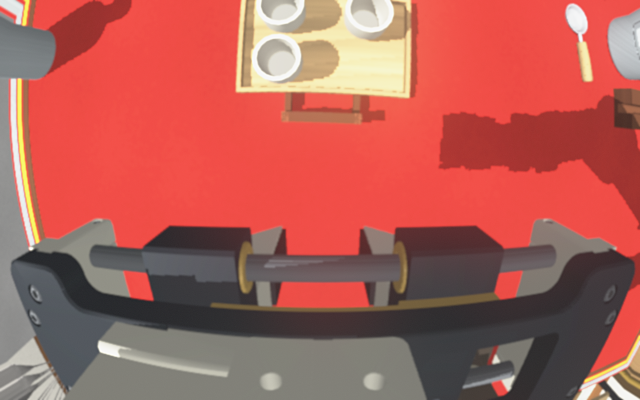

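The tray holds three upright cups, at (280,8), (370,14) and (277,59). The bar is at (322,116). I'll get the bar's exact pose.

```bash
python3 - <<'E'
from h import *
Z=np.load('last_wrist.npz'); s=dict(position=Z['p'],ee_rot=Z['r']); P=cloud("wrist",Z['d'],s)
q=P[(P[...,2]>.034)&(P[...,2]<.05)&(abs(P[...,0]-.395)<.025)&(abs(P[...,1]-.189)<.06)]
r=cv2.minAreaRect((q[:,:2]*1000).astype(np.float32)); print(r,len(q),np.percentile(q[:,2],[5,50,95]))
E
```

```text
((393.69171142578125, 188.4305419921875), (89.65606689453125, 12.796025276184082), 87.97708129882812) 877 [0.04158747 0.04281651 0.0440002 ]
```

>>> {"api": "carry_out", "payload": {
  "plan": [
    [1,0,0,0.15,3],
    [2,0,0,0.3,3],
    [3,0,0,0.45,3],
    [5,0.3,0,0.6,3],
    [7.15,0.3,0,0.75,3],
    [7.15,0.3,0,0.9,3],
    [7.15,0.3,0,1.05,3],
    [7.15,0.3,-3,1.2,3],
    [7.15,0.3,-6,1.35,3],
    [7.15,0.3,-10,1.5,3],
    [7.15,0.3,-14,1.535,3],
    [7.15,0.3,-17,1.535,3],
    [7.15,0.3,-19,1.535,3],
    [7.15,0.3,-20.5,1.535,3],
    [7.15,0.3,-20.9,1.535,3],
    [7.15,0.3,-20.9,1.535,3],
    [7.15,0.3,-20.9,1.535,3]
  ]
}}

```text
clock: 26.6
position: [0.395, 0.1885, 0.0875]
ee_rot: [-2.255, -2.172, -0.007]
force: [0.3, 0.1, -0.6]
width: 0.328
```

>>> {"api": "carry_out", "payload": {
  "plan": [
    [0,0,0,0,1],
    [0,0,0,0,0.5],
    [0,0,0,0,0.5],
    [0,0,0,0,0.5],
    [0,0,0,0,0.5],
    [0,0,0,0,0.5]
  ],
  "squeeze": 30
}}

```text
clock: 27.2
position: [0.395, 0.1886, 0.088]
ee_rot: [-2.256, -2.172, -0.007]
force: [-2.1, -1.0, 7.2]
width: 0.132
```

```bash
python3 - <<'E'
from h import *
im,d,s=shot("top","top9.png"); print(s["position"],s["ee_rot"],s["force"],s["joints"].round(2))
E
```

```text
[0.39496152 0.18859172 0.08798123] [-2.25550016 -2.17234055 -0.00730473] [-2.14274125 -0.99591149  7.2344839 ] [-0.23  0.48 -0.42  2.2   0.37  0.52 -0.97]
```

>>> {"api": "carry_out", "payload": {
  "plan": [
    [0,0.1,0,0.01,0.5],
    [0,0.2,0,0.02,0.5],
    [0,0.3,0,0.03,0.5],
    [0,0.4,0,0.04,0.5],
    [0,0.5,0,0.052,0.5],
    [0,0.6,0,0.052,0.5],
    [0,0.6,0,0.052,0.5]
  ]
}}

```text
clock: 27.95
position: [0.395, 0.193, 0.088]
ee_rot: [-2.201, -2.229, -0.004]
force: [1.1, -6.4, 4.8]
width: 0.13
```

```bash
python3 - <<'E'
from h import *
im,d,s=shot("wrist","w10.png"); print(s["position"],s["ee_rot"],s["force"],s["ft_torque"]); 
P=cloud("wrist",d,s); H=P[...,2];X=P[...,0];Y=P[...,1]
q=P[(H>.015)&(H<.023)&(X>.4)&(X<.575)&(Y>.06)&(Y<.32)]
for x in(.44,.47,.5,.53,.55):
    w=q[abs(q[:,0]-x)<.006]; print(x,len(w),np.percentile(w[:,1],[.5,99.5]).round(4) if len(w) else '')
for y in (.11,.15,.19,.23,.27):
    w=q[abs(q[:,1]-y)<.006]; print(y,len(w),np.percentile(w[:,0],[.5,99.5]).round(4) if len(w) else '')
E
```

```text
[0.39504544 0.19302217 0.08800565] [-2.20146495 -2.22867325 -0.00373512] [ 1.09119539 -6.41803945  4.76818117] [-1.50812555 -0.18663311 -0.59507935]
0.44 219 [0.2909 0.2965]
0.47 544 [0.2201 0.2956]
0.5 389 [0.0849 0.2947]
0.53 129 [0.0842 0.2941]
0.55 424 [0.2312 0.2931]
0.11 0 
0.15 120 [0.4007 0.4986]
0.19 0 
0.23 1192 [0.4028 0.545 ]
0.27 387 [0.427  0.5574]
```

View pics/w10.png

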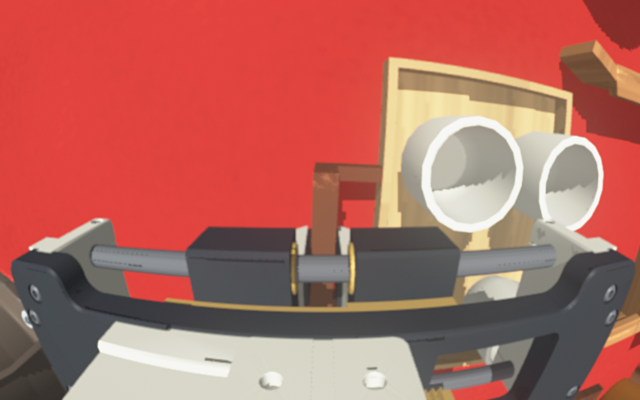

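>>> {"api": "carry_out", "payload": {
  "plan": [
    [0,0,0,0,0.5],
    [0,0,0,0,0.5],
    [0,0,0,0.02,0.5],
    [-0.2,0.1,0,0.03,0.5],
    [-0.6,0.2,0,0.04,0.5],
    [-1.1,0.3,0,0.04,0.5],
    [-1.7,0.3,0,0.04,0.5],
    [-2.2,0.3,0,0.04,0.5],
    [-2.4,0.3,0,0.04,0.5],
    [-2.4,0.3,0,0.04,0.5]
  ],
  "squeeze": 60
}}

```text
clock: 29.0
position: [0.3702, 0.1962, 0.088]
ee_rot: [-2.155, -2.273, -0.003]
force: [-2.2, 0.8, 0.3]
width: 0.121
```

```bash
cat > m4.py <<'E'
from h import *
im,d,s=shot("wrist"); print(s["position"],s["ee_rot"],s["force"].round(1),s["ft_torque"].round(2),'toolyaw',2*np.arctan2(s["ee_rot"][1],s["ee_rot"][0])%(2*np.pi)); 
P=cloud("wrist",d,s); H=P[...,2];X=P[...,0];Y=P[...,1]; v,u=np.mgrid[:400,:640]
q=P[(H>.014)&(H<.023)&(Y>.25)&(Y<.325)&(X>s["position"][0]+.035)&(X<s["position"][0]+.165)]
pts=[]
for x in np.arange(q[:,0].min()+.008,q[:,0].max()-.008,.004):
    w=q[abs(q[:,0]-x)<.004]
    if len(w)>10: pts.append((x,np.percentile(w[:,1],99.5)))
p=np.array(pts); k=np.polyfit(p[:,0],p[:,1],1); r=abs(np.polyval(k,p[:,0])-p[:,1])<.002; k=np.polyfit(p[r,0],p[r,1],1)
cx=s["position"][0]+.096
print('left edge slope',k[0].round(4),'y at tray centre x',cx.round(3),(np.polyval(k,cx)).round(4),'centre y',(np.polyval(k,cx)-.105).round(4),'dock axis there',(.1988+(cx-.656)*.016).round(4))
E
python3 m4.py
```

```text
[0.37015897 0.19622929 0.08801037] [-2.15477607 -2.2731264  -0.00258015] [-2.2  0.8  0.3] [0.32 0.37 0.04] toolyaw 1.6242402149504587
left edge slope 0.0575 y at tray centre x 0.466 0.3061 centre y 0.2011 dock axis there 0.1958
```

>>> {"api": "carry_out", "payload": {
  "plan": [
    [0.1,-0.05,0,-0.01,0.5],
    [0.3,-0.1,0,-0.02,0.5],
    [0.7,-0.15,0,-0.03,0.5],
    [1.2,-0.16,0,-0.039,0.5],
    [1.7,-0.15,0,-0.039,0.5],
    [2.1,-0.13,0,-0.039,0.5],
    [2.3,-0.12,0,-0.039,0.5],
    [2.3,-0.12,0,-0.039,0.5]
  ]
}}

```text
clock: 29.85
position: [0.389, 0.1948, 0.0879]
ee_rot: [-2.194, -2.231, 0.007]
force: [-18.3, 0.0, 21.3]
width: 0.126
```

```bash
python3 m4.py
```

```text
[0.38904902 0.19482698 0.08794453] [-2.19429232 -2.23143899  0.00720438] [-18.3   0.   21.3] [0.34 3.86 0.2 ] toolyaw 1.5875826121374876
left edge slope 0.0236 y at tray centre x 0.485 0.3015 centre y 0.1965 dock axis there 0.1961
```

```bash
python3 - <<'E'
from h import *
im,d,s=shot("side"); 
cv2.imwrite('pics/s11.png',cv2.resize(im[200:380,150:400],(800,576),interpolation=cv2.INTER_CUBIC)[:,:,::-1])
im,d,_=shot("top"); cv2.imwrite('pics/t11.png',cv2.resize(im[140:250,190:310],(600,550),interpolation=cv2.INTER_CUBIC)[:,:,::-1])
print(arm.observe()["force"])
E
```

```text
[-17.9251513    1.10399288  21.36148199]
```

View pics/s11.png

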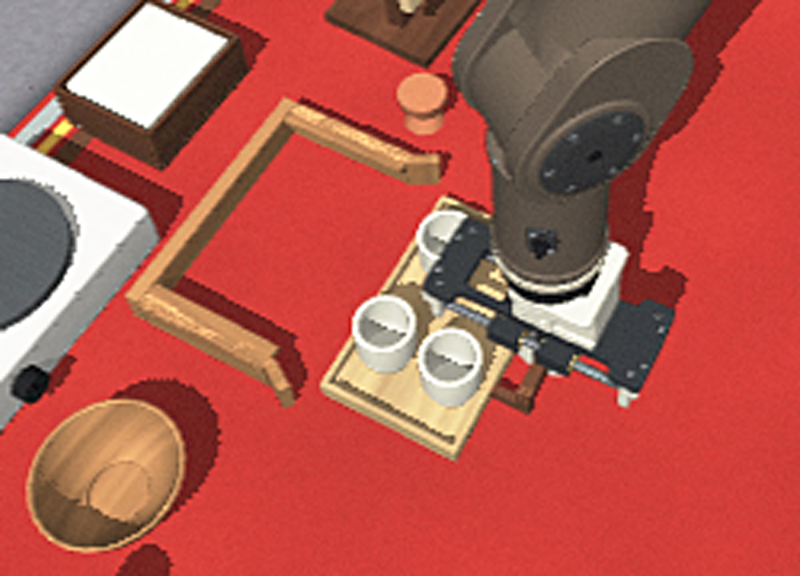

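Nothing is in the way: the dock mouth is free and the cups are upright. The tool is just pressing the tray down, with 21 N on z. I'll relax the height and grip, then read again.

>>> {"api": "carry_out", "payload": {
  "plan": [
    [0,0,0.1,0,0.5],
    [0,0,0.2,0,0.5],
    [0,0,0.2,0,0.5]
  ],
  "squeeze": 25
}}

```text
clock: 30.3
position: [0.3887, 0.1945, 0.0898]
ee_rot: [-2.195, -2.231, 0.009]
force: [-2.5, 1.1, -3.3]
width: 0.131
```

>>> {"api": "carry_out", "payload": {
  "plan": [
    [0.2,0,0,0,0.5],
    [0.5,0,0,0,0.5],
    [1,0.02,0,0,0.5],
    [1.6,0.03,0,0,0.5],
    [2.2,0.04,0,0,0.5],
    [2.8,0.05,0,0,0.5],
    [3.2,0.05,0,0,0.5],
    [3.4,0.06,0,0,0.5]
  ]
}}

```text
clock: 31.1
position: [0.4233, 0.195, 0.0897]
ee_rot: [-2.195, -2.231, 0.008]
force: [-2.5, -0.2, -4.0]
width: 0.132
```

```bash
python3 m4.py
```

```text
[0.42331436 0.19502815 0.08972314] [-2.1950921  -2.23054906  0.0082651 ] [-2.5 -0.2 -4. ] [0.07 0.61 0.01] toolyaw 1.5868194069169261
left edge slope 0.1574 y at tray centre x 0.519 0.3046 centre y 0.1996 dock axis there 0.1966
```

>>> {"api": "carry_out", "payload": {
  "plan": [
    [0.3,0,0,0,0.5],
    [0.8,0.01,0,0,0.5],
    [1.4,0.02,0,0,0.5],
    [2.0,0.03,0,0,0.5],
    [2.6,0.04,0,0,0.5],
    [3.2,0.05,0,0,0.5],
    [3.6,0.05,0,0,0.5],
    [3.8,0.06,0,0,0.5],
    [3.8,0.06,0,0,0.5]
  ]
}}

```text
clock: 32.05
position: [0.4621, 0.1957, 0.0898]
ee_rot: [-2.196, -2.23, 0.007]
force: [0.6, 0.3, -5.5]
width: 0.132
```

>>> {"api": "carry_out", "payload": {
  "plan": [
    [0.3,0,0,0,0.5],
    [0.8,0.01,0,0,0.5],
    [1.5,0.02,0,0,0.5],
    [2.3,0.04,0,0,0.5],
    [3.1,0.05,0,0,0.5],
    [3.9,0.06,0,0,0.5],
    [4.7,0.07,0,0,0.5],
    [5.5,0.09,0,0,0.5],
    [6.3,0.1,0,0,0.5],
    [7.1,0.11,0,0,0.5],
    [7.8,0.12,0,0,0.5],
    [8.3,0.13,0,0,0.5],
    [8.7,0.14,0,0,0.5],
    [9.0,0.14,0,0,0.5],
    [9.2,0.15,0,0,0.5],
    [9.2,0.15,0,0,0.5]
  ]
}}

```text
clock: 33.65
position: [0.5545, 0.1972, 0.0898]
ee_rot: [-2.196, -2.231, 0.006]
force: [-0.6, -1.0, -4.0]
width: 0.128
```

Now creep onto the back stop.

>>> {"api": "carry_out", "payload": {
  "plan": [
    [0.1,0,0,0,0.5],
    [0.2,0,0,0,0.5],
    [0.3,0,0,0,0.5],
    [0.4,0,0,0,0.5],
    [0.5,0.01,0,0,0.5],
    [0.6,0.01,0,0,0.5],
    [0.7,0.01,0,0,0.5],
    [0.7,0.01,0,0,0.5]
  ]
}}

```text
clock: 34.45
position: [0.5617, 0.1973, 0.0899]
ee_rot: [-2.196, -2.231, 0.005]
force: [-0.8, -0.7, -4.6]
width: 0.128
```

>>> {"api": "carry_out", "payload": {
  "plan": [
    [0.1,0,0,0,0.5],
    [0.2,0,0,0,0.5],
    [0.3,0,0,0,0.5],
    [0.4,0,0,0,0.5],
    [0.5,0,0,0,0.5],
    [0.5,0,0,0,0.5]
  ]
}}

```text
clock: 35.05
position: [0.5629, 0.1975, 0.0888]
ee_rot: [-2.192, -2.23, 0.015]
force: [-15.2, -0.2, 0.6]
width: 0.13
```

>>> {"api": "carry_out", "payload": {
  "plan": [
    [-0.1,0,0,0,2],
    [-0.2,0,0,0,3],
    [-0.2,0,0,0,3],
    [-0.2,0,0,0,3],
    [-0.2,0,2,0,3],
    [-0.2,0,6,0,3],
    [-0.2,0,11,0,3],
    [-3,0,16,0,3],
    [-7,0,20,-0.15,3],
    [-11,-1,22,-0.3,3],
    [-12,-2,24,-0.45,3],
    [-12,-3,24,-0.6,3],
    [-12,-4,24,-0.75,3],
    [-12,-5,24,-0.9,3],
    [-12,-5,24,-1.05,3],
    [-12,-5,24,-1.2,3],
    [-12,-5,24,-1.35,3],
    [-12,-5,24,-1.5,3],
    [-12,-5,24,-1.58,3],
    [-12,-5,24,-1.58,3]
  ]
}}

```text
clock: 37.05
position: [0.4432, 0.1475, 0.3292]
ee_rot: [-3.124, -0.01, -0.008]
force: [0.0, 0.4, -0.7]
width: 0.328
```

```bash
python3 - <<'E'
from h import *
im,d,s=shot("wrist","w12.png"); print(s["position"],s["ee_rot"],s["clock"])
P=cloud("wrist",d,s); H=P[...,2];X=P[...,0];Y=P[...,1]
q=P[(H>.032)&(H<.043)&(X>.70)&(X<.78)&(abs(Y-.2)<.08)]
t=P[(H>.014)&(H<.024)&(X>.69)&(X<.73)]
b=P[(H>.036)&(H<.048)&(X>.54)&(X<.58)&(abs(Y-.197)<.06)]
for y in(.13,.15,.18,.2,.24,.26):
    w=q[abs(q[:,1]-y)<.006]; v=t[abs(t[:,1]-y)<.006]; print(y,w[:,0].min().round(4) if len(w) else '',v[:,0].max().round(4) if len(v) else '')
print(cv2.minAreaRect((b[:,:2]*1000).astype(np.float32)))
w=P[(H>.013)&(H<.024)&(X>.575)&(X<.615)&(Y>.09)&(Y<.3)]
for y in(.11,.15,.2,.25,.29): k=w[abs(w[:,1]-y)<.006]; print('near rim',y,k[:,0].min().round(4) if len(k) else '')
E
```

```text
[0.44315385 0.14745095 0.32921615] [-3.12383489 -0.01034412 -0.00769412] 37.05
0.13  
0.15  
0.18  
0.2  
0.24  
0.26  
((561.1381225585938, 196.4512939453125), (13.148982048034668, 89.10285186767578), 0.7055802345275879)
near rim 0.11 0.594
near rim 0.15 0.5755
near rim 0.2 0.5926
near rim 0.25 0.5914
near rim 0.29 0.5896
```

View pics/w12.png

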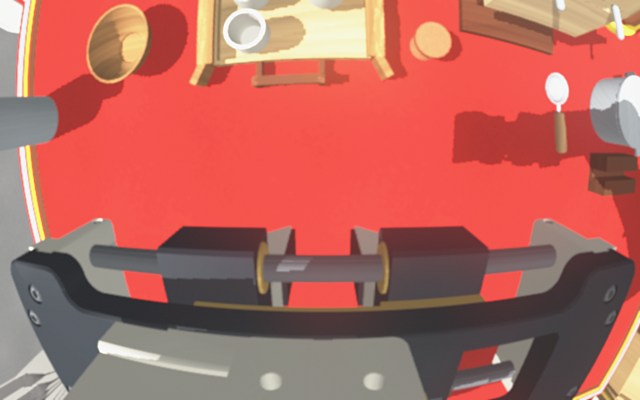

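>>> {"api": "carry_out", "payload": {
  "plan": [
    [3,-2,4,0,3],
    [7,-5,8,0,3],
    [10,-8,9,0,3],
    [11,-10,9,0,3],
    [11,-10,9,0,3],
    [11,-10,9,0,3],
    [11,-10,9,0,3]
  ]
}}

```text
clock: 37.8
position: [0.5525, 0.0485, 0.4189]
ee_rot: [-3.123, -0.02, -0.006]
force: [-0.0, -0.2, 0.2]
width: 0.326
```

```bash
python3 - <<'E'
from h import *
from m2 import cupfit
im,d,s=shot("wrist"); P=cloud("wrist",d,s); H=P[...,2];X=P[...,0];Y=P[...,1]; print(s["position"])
cv2.imwrite('pics/w13.png',im[:,:,::-1])
q=P[(H>.032)&(H<.043)&(X>.70)&(X<.78)]; t=P[(H>.012)&(H<.025)&(X>.67)&(X<.735)]
for y in(.12,.15,.18,.21,.24,.27):
    w=q[abs(q[:,1]-y)<.006]; v=t[abs(t[:,1]-y)<.006]; print(y,'stop',w[:,0].min().round(4) if len(w) else '','rim',v[:,0].max().round(4) if len(v) else '')
for c in((.629,.244),(.69,.248),(.684,.15)): print(cupfit(P,c,.055,.072,.045))
b=P[(H>.19)&(H<.23)&(X>.64)&(X<.72)&(abs(Y+.126)<.1)]; print('board/post',np.percentile(b,[1,99],axis=0).round(3).tolist())
im2,d2,_=shot("top"); Q=cloud("top",d2); k=Q[(Q[...,2]>.12)&(abs(Q[...,0]-.404)<.06)&(abs(Q[...,1]+.583)<.06)]; print('disp',len(k),cv2.minAreaRect((k[:,:2]*1000).astype(np.float32))[0])
l=Q[(np.hypot(Q[...,0]-.575,Q[...,1]+.362)<.04)]; print('lid',np.percentile(l[:,2],[5,50,95]))
E
```

```text
[0.55253496 0.04850373 0.4189474 ]
0.12 stop 0.723 rim 0.725
0.15 stop 0.707 rim 0.7245
0.18 stop 0.7222 rim 0.724
0.21 stop 0.7216 rim 0.7231
0.24 stop 0.7103 rim 0.7227
0.27 stop 0.7002 rim 0.721
(354, 637.5, 245.5, 37.7, np.float64(0.0635))
(322, 679.8, 247.1, 34.9, np.float64(0.063))
(297, 685.3, 150.8, 26.3, np.float64(0.0631))
board/post [[0.644, -0.204, 0.19], [0.712, -0.047, 0.214]]
disp 161 (401.4324035644531, -583.9884033203125)
lid [0.07558082 0.08160392 0.08683697]
```

View pics/w13.png

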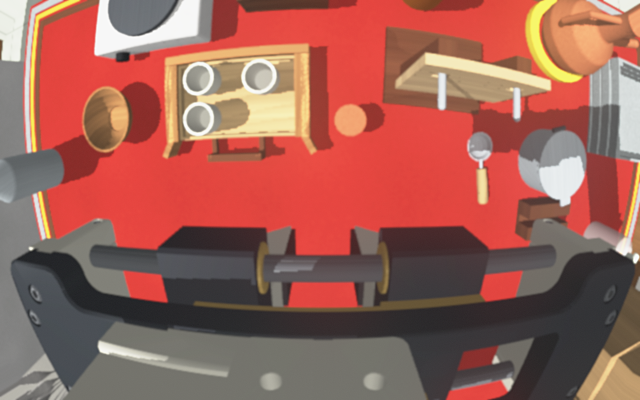

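The final view shows three upright cups on the docked tray, the board on both pins at (442,90) and (516,103), and the lid flat at (552,165). Handing in.

```bash
python3 -c "
from cell import arm
print(arm.sign_off(), arm.observe()['clock'])"
```

```text
the job is handed in; nothing more can be done
the job is handed in; nothing more can be done
```

The coffee service is put away and I handed the job in at about 38 s.

- **Cups and tray:** This start had three cups. I stood all of them on the tray while it was outside the dock, and they are still upright. The tray is home: it met the back stop with 15 N, and its far rim reads level with the stop. I had to grip the bar again and ease the height once, because the tray at first slipped in yaw and was then being pressed down with 21 N.
- **Sugar bowl:** The lid is pressed shut and its top reads about 82 mm.
- **Board:** It hangs on both pins, about 3 mm from the posts by the arm's position when I released it.
- **Dispenser:** It was not touched. It reads 401, −584 mm, against 404, −583 mm at the start, which is within measuring noise.

The final circle fit for the two left-hand cups was off (radii of 35–38 mm against a true 26 mm). Most likely this is because the search area overlapped both neighbouring cups. The last picture shows both upright and separate. I saw no cup get knocked aside.

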